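# Clear the honing plate and present the knife over it

### The job

Holding the yellow scraper block, wipe the four loose brass offcuts off the dark steel honing plate so that they drop into the grey catch tray along its edge (do not push them with the fingers), then stand the scraper upright on the bare bench, clear of plate and tray, and let go of it. Then draw the orange-handled knife out of its sloping pocket in the wooden rack, turn it so that it lies level from handle to tip, and hold it still with the middle of its blade over the plate, about 15 cm above it. The job ends there: finish while still holding the knife up in the gripper, with the other two tools still in their pockets and everything else on the bench left where it stands.

Things in the scene. Friction and masses are not known exactly. Their poses are not given: they have to be found in the camera images.
- plate: Fixed dark steel honing plate, block 170 mm (its x) by 200 mm (its y) by 40 mm high; flat top, no rim. Origin: centre of its underside, on the bench, z up. A fixed grey catch tray stands against its +y edge, over y = +100 to +192 mm and x = -100 to +100 mm, walls 30 mm high.
- plate_top (a point): Centre of the honing plate's top face, 40 mm above the bench.
- tray_floor (a point): Centre of the catch tray's inner floor, at plate x = 0, y = +146 mm.
- offcut1: Loose brass offcut, 18 mm by 14 mm by 6 mm thick, 13 g, lying flat on the honing plate at the start, within 45 mm of the plate's centre line in its x and between y = -30 and +65 mm. Its origin is the centre of its underside.
- offcut2: Loose brass offcut, 18 mm by 14 mm by 6 mm thick, 13 g, lying flat on the honing plate at the start, within 45 mm of the plate's centre line in its x and between y = -30 and +65 mm. Its origin is the centre of its underside.
- offcut3: Loose brass offcut, 18 mm by 14 mm by 6 mm thick, 13 g, lying flat on the honing plate at the start, within 45 mm of the plate's centre line in its x and between y = -30 and +65 mm. Its origin is the centre of its underside.
- offcut4: Loose brass offcut, 18 mm by 14 mm by 6 mm thick, 13 g, lying flat on the honing plate at the start, within 45 mm of the plate's centre line in its x and between y = -30 and +65 mm. Its origin is the centre of its underside.
- scraper: Loose scraper block, about 150 g, standing on the bench between plate and rack. Origin: centre of its underside, z up. Black foot 26 mm (its x) by 120 mm (y) by 20 mm high, whose long flat faces (+x, -x) wipe. Yellow grip rib on it, 20 mm (x) by 70 mm (y), up to 65 mm above the underside: grip it from above across the 20 mm.
- rack: Fixed wooden rack, base 150 mm (its x) by 230 mm (its y), three sloping pockets at y = -80, 0, +80 mm. Origin: centre of its underside, z up. The tools' handles stick out to its -x side, towards the robot, and up, 40 degrees above level. Each pocket is a slot 7 mm wide, 29 mm high, 112 mm deep; its mouth is 50 mm from the handle's centre.
- knife: Orange-handled knife, about 160 g, in any pocket. Origin: handle centre; x from handle to tip, z to spine, y across flats. Handle x -50 to +50 mm, 18 mm thick (y), 26 high; blade x +50 to +170, 4 thick, 26 high. At start x points 40 degrees below level along the rack's +x, origin at rack x = -100 mm, 135 mm up. Grip across y at the origin; a 120 mm pull along -x frees it, no catch.
- knife_tip (a point): Tip of the orange-handled knife, at knife x = +170 mm.
- knife_blade (a point): Middle of the orange-handled knife's blade, at knife x = +110 mm.
- black_knife: Bystander: a knife of the same size with a black handle, in another pocket of the rack; origin at the centre of its handle, x axis towards its tip.
- file: Bystander: a flat file of the same size with a blue handle, in another pocket of the rack; origin at the centre of its handle, x axis towards its tip.
- can: Bystander: upright can, 52 mm across and 150 mm high, far side of the bench; origin at the centre of its underside.
- tape: Bystander: roll of blue tape lying flat, 100 mm across and 30 mm high, at the robot's right; origin at the centre of its underside.
- mug: Bystander: white mug, 80 mm across and 90 mm high, at the robot's left; origin at the centre of its underside.
- stone: Bystander: reddish whetstone, 150 by 50 by 25 mm, lying in front of the rack; origin at the centre of its underside.
- jar: Bystander: jar with a red cap, 60 mm across and 70 mm high, far side of the bench; origin at the centre of its underside.
Not all that is in view belongs to the job. What is shaped like the scraper but turquoise is not meant.

How it is judged:
On the way, in this order (a step that is already met when the one before it is completed fails the run):
1. the scraper is held in the gripper, standing over the plate (contact force between the fingers and scraper above 2 N and x of scraper in the frame of plate between -0.085 and 0.085 m and y of scraper in the frame of plate between -0.11 and 0.12 m and height (world z) of scraper between 0.03 and 0.055 m), for 0.1 s.
2. all four offcuts lie in the catch tray while the scraper is still in the gripper (contact force between the fingers and scraper above 2 N and y of offcut1 in the frame of plate between 0.1 and 0.19 m and x of offcut1 in the frame of plate between -0.1 and 0.1 m and height (world z) of each of offcut1, offcut2, offcut3, offcut4 below 0.03 m and y of offcut2 in the frame of plate between 0.1 and 0.19 m and x of offcut2 in the frame of plate between -0.1 and 0.1 m and y of offcut3 in the frame of plate between 0.1 and 0.19 m and x of offcut3 in the frame of plate between -0.1 and 0.1 m and y of offcut4 in the frame of plate between 0.1 and 0.19 m and x of offcut4 in the frame of plate between -0.1 and 0.1 m), for 0.2 s.
3. the scraper stands on the bare bench, clear of plate and tray, let go (height (world z) of scraper below 0.008 m and angle between scraper's own z axis and vertical below 0.12 rad and (y of scraper in the frame of plate below -0.105 m or y of scraper in the frame of plate above 0.195 m or x of scraper in the frame of plate above 0.105 m or x of scraper in the frame of plate below -0.105 m) and contact force between the fingers and scraper below 0.1 N and linear speed of scraper below 0.03 m/s), for 0.2 s.
4. the orange-handled knife is drawn out of its pocket in the gripper (contact force between the fingers and knife above 2 N and distance of knife_tip from where it was at the start of the episode above 0.1 m and height (world z) of knife_tip above 0.05 m and contact force between knife and rack below 0.1 N), for 0.1 s.
At the end, for the whole second after the job is handed in: Knife gripped, still, level within 10 degrees, mid-blade over the plate and 9 to 22 cm above its top, touching neither rack nor plate; four offcuts in the tray; scraper upright on the bench clear of plate and tray, released; rack tools within 30 mm and bystanders within 40 mm of their starts (all of step 3 and contact force between the fingers and knife above 2 N and contact force between knife and rack below 0.1 N and contact force between knife and plate below 0.1 N and angle between knife's own x axis and vertical between 1.4 and 1.74 rad and height (world z) of knife_blade between 0.13 and 0.26 m and height (world z) of knife between 0.12 and 0.27 m and x of knife_blade in the frame of plate between -0.085 and 0.085 m and y of knife_blade in the frame of plate between -0.1 and 0.1 m and linear speed of knife below 0.03 m/s and angular speed of knife below 0.15 rad/s and y of offcut1 in the frame of plate between 0.1 and 0.19 m and x of offcut1 in the frame of plate between -0.1 and 0.1 m and height (world z) of each of offcut1, offcut2, offcut3, offcut4 below 0.03 m and y of offcut2 in the frame of plate between 0.1 and 0.19 m and x of offcut2 in the frame of plate between -0.1 and 0.1 m and y of offcut3 in the frame of plate between 0.1 and 0.19 m and x of offcut3 in the frame of plate between -0.1 and 0.1 m and y of offcut4 in the frame of plate between 0.1 and 0.19 m and x of offcut4 in the frame of plate between -0.1 and 0.1 m and distance of each of file, black_knife from where it was at the start of the episode below 0.03 m and distance of each of can, tape, mug, stone, jar from where it was at the start of the episode below 0.04 m); the arm keeps its last pose, push and grip.
It fails at once if an offcut is pushed with the fingers or arm (contact force between any of the fingers, the arm and offcut1 above 0.5 N or contact force between any of the fingers, the arm and offcut2 above 0.5 N or contact force between any of the fingers, the arm and offcut3 above 0.5 N or contact force between any of the fingers, the arm and offcut4 above 0.5 N).
It fails at once if the black-handled knife or the file is pulled out of place (distance of any of file, black_knife from where it was at the start of the episode above 0.03 m).
It fails at once if a bystander on the bench is shifted (distance of any of can, tape, mug, stone, jar from where it was at the start of the episode above 0.04 m).
It also fails if it takes over 72 s, if anything falls off the work surface, if the arm or the gripper's body presses on something with over 40 N, if the wrist force passes 120 N, or if a joint passes its speed limit or range.

### The arm

A 6-joint arm with a two-finger parallel gripper is mounted at the origin on the work surface. World frame = base frame: x ahead of the robot, y to its left, z up, the work surface at z = 0. Lengths are in m, angles in rad, forces in N, time in s.
With the tool pointing down it reaches from about 0.325 to 0.85 m from the base axis. Payload 15.5 kg.
Tool frame: the origin (TCP) lies between the finger pads; the fingertips stand nose_length ahead of it and the grasp point (between the pads) lies 3 mm ahead of it (nose_length is the distance from the TCP to the fingertips, in m); z points along the fingers, y is the line along which they close (so a half turn about z gives the same grasp; the last joint's range is limited). The gripper opens to 91 mm and grips with 3 to 60 N. Pads are 32 mm wide; open, the fingers measure 118 mm over their backs; the gripper's body (76 mm by 178 mm) begins 60 mm behind the grasp point.
Start: joints at [-1.27, 0.494, 1.345, -0, 1.302, -0.096], TCP at [0.241, -0.577, 0.236] pointing down, gripper open.
Joint ranges: [-2.91, 2.91], [-0.82, 2.16], [0.22, 2.67], [-1.22, 4.37], [0.12, 2.79], [-3.08, 3.08]. Speed limits (rad/s): [1.89, 1.89, 2.57, 3.01, 3.01, 3.01].

### API

Orientations are given as a unit quaternion [x, y, z, w].
In Python, from cell import * gives the robot as it stands.
- The arm moves only by the tool carry_out, never from a script. Its argument "rows" is one flat list of numbers, 7 for each row, row after row: the closure, from 0 (fully open) to 1 (shut), then the shift along the tool's x, y, z in mm, then the turn, a rotation vector about the tool's x, y, z in rad. A call has 1 to 10 rows; each row shifts and turns the commanded pose from where the row before left it, along the tool's axes as they then stand; what a row does not reach is not made up. A row lasts 1/8 s, in which the tool goes at most 62.5 mm and 10.7 degrees, less where a joint would pass 70% of its speed; a pose out of reach is approached as far as the arm can. A call is refused whole if a number of a shift passes 62.5 or a number of a turn 0.188, either way. A call with a gripper value outside its range is refused whole. The fingers move at their own pace and stop on an object; the grip force is fixed at half the most. Time passes only in rows, so rows that do not move let the fingers close. It gives the time, the measured TCP pose, the force, the opening and the grip force at its end, in the units of the state.
- read_state(): the state, without advancing time (a new reading comes with each control period).
- camera(name): name is "scene" or "top" or "wrist"; returns a dict with "pixels" (400x640x3 uint8, red, green, blue), "depth" (400x640 float32, m along the optical axis (not along the pixel's ray), 0 where there is no reading), "K" (3x3 intrinsics, pixels), "R" (3x3) and "t" (3): a world point X has camera coordinates R X + t. Camera axes: x right, y down, z forward; pixel columns grow to the right and rows downward; lengths in m; the calibration is good to about 2 mm. A picture is of the moment at which its call begins.
- sign_off(): hands the job in; it is judged then, once.
The state is a dict: "t": time; "joint_pos": joint angles; "qd": joint speeds; "effort": joint torques, N m; "position": TCP position; "orientation": TCP orientation; "contact_force": force on the tool from outside, world axes, zero at the start; "ft_torque": the same for the moment, N m; "opening": opening from 0.0 (shut) to 1.0 (fully open); "grip_force": force on a finger pad.
Only numpy, scipy, OpenCV 4.12 (cv2) and the standard library are available. Lean on these libraries where they do the work, as an engineer would, in place of code of your own. Each camera call takes 0.05 s, during which the arm holds its last target. There are 200 camera calls.

## Working session

There is one attempt and no reset: what is moved stays moved. The work goes in short steps, Python scripts to look and compute and a tool call to move; the robot and the scene stay as the last step left them, time stands still between calls to the robot, and variables do not carry over. Pictures are saved under pics/ and viewed, at most 10 in all, crops included, and the job is handed in when it is done.

Besides the shell and the picture viewer there is one more tool, called after "Call:" in YAML: its name, and indented under it one key for each argument. carry_out: Moves the arm, as the interface text tells. Its arguments: {"type":"object","properties":{"rows":{"type":"array","items":{"type":"number"}}},"required":["rows"]}

```bash
mkdir -p pics; ls; cat > h.py <<'E'
from cell import *
import numpy as np, cv2
from scipy.spatial.transform import Rotation as Ro
def save(c,n,box=None,s=1):
    p=c["pixels"]
    if box: p=p[box[1]:box[3],box[0]:box[2]]
    p=cv2.resize(p,None,fx=s,fy=s,interpolation=cv2.INTER_CUBIC)
    cv2.imwrite("pics/"+n,p[...,::-1])
def ray(c,uv,z):
    uv=np.atleast_2d(np.float64(uv)); R,t,K=map(np.array,(c["R"],c["t"],c["K"]))
    d=np.c_[uv,np.ones(len(uv))]@np.linalg.inv(K).T@R; o=-R.T@t
    return o+d*((z-o[2])/d[:,2])[:,None]
def pts(c):
    v,u=np.mgrid[:400,:640]; R,t,K=map(np.array,(c["R"],c["t"],c["K"])); D=c["depth"]
    P=np.stack([u*D,v*D,D],-1)@np.linalg.inv(K).T
    P=(P-t)@R; P[D==0]=np.nan
    return P
E
python3 - <<'E'
from h import *
for n in("scene","top"):
    c=camera(n); save(c,n+"0.png"); np.save(n+"0.npy",c,allow_pickle=True)
    print(n,-np.array(c["R"]).T@c["t"])
print(read_state())
E
```

```text
pics
scene [ 0.88613445 -0.70339488  1.01389042]
top [ 0.27705242 -0.00584374  1.62635018]
{'t': 0.1, 'joint_pos': array([-1.27049191e+00,  4.94146395e-01,  1.34604487e+00,  3.35556249e-06,
        1.30247833e+00, -9.55304998e-02]), 'qd': array([-4.80355129e-04, -3.61563562e-04, -1.29570821e-03,  8.24258266e-05,
        4.51452043e-04,  9.38393595e-04]), 'effort': array([ 1.43918620e-03, -8.80243063e+01, -3.82546270e+01,  7.07417680e-02,
        4.82069585e-02,  4.42636562e-06]), 'position': array([ 0.24088409, -0.57639036,  0.23539034]), 'orientation': array([ 9.80478135e-01,  1.96627404e-01, -5.34266358e-05, -5.35811905e-04]), 'contact_force': array([-0.43701952,  0.44520716,  0.8465723 ]), 'ft_torque': array([0.05929124, 0.05535868, 0.00919639]), 'grip_force': 0.0, 'opening': 0.9998892316797159}
```

View pics/scene0.png

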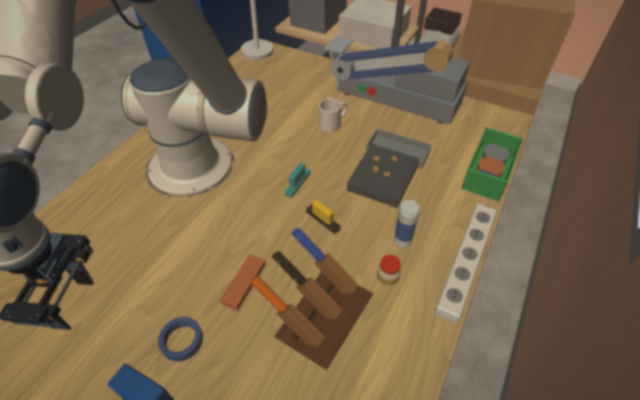

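View pics/top0.png

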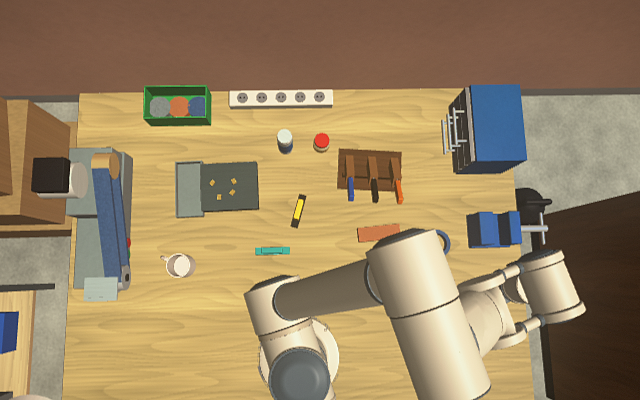

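The scene view shows the yellow scraper at (322,213), the turquoise decoy at (297,180), the plate with four offcuts at (385,170), and the orange handle at (268,293). The top view shows the scraper at (299,210), decoy at (272,251), plate (230,187), tray (189,189), offcuts near (212,182), (234,181), (233,192), (219,197), and orange handle (399,190).
Candidates for the scraper are the yellow one at top (299,210) and the turquoise one at (272,251); I choose the yellow. Candidates for the knife are the orange handle (399,190), black (375,190), blue file (351,188), reddish stone (378,233) and the orange disc in the green box (179,107); I choose (399,190).

```bash
cat > m.py <<'E'
from h import *
T=np.load("top0.npy",allow_pickle=True).item(); S=np.load("scene0.npy",allow_pickle=True).item()
def mask(c,lo,hi,box):
    h=cv2.cvtColor(c["pixels"],cv2.COLOR_RGB2HSV); m=cv2.inRange(h,lo,hi)
    b=np.zeros_like(m); b[box[1]:box[3],box[0]:box[2]]=1
    return m*b
def blobs(m,amin=8):
    n,l,s,ce=cv2.connectedComponentsWithStats(m)
    return [(l==i,s[i,4],ce[i]) for i in range(1,n) if s[i,4]>=amin]
def rep(name,c,m,amin=8):
    P=pts(c)
    for b,a,ce in blobs(m,amin):
        Q=P[b]; zt=np.nanpercentile(Q[:,2],[10,50,90])
        r=cv2.minAreaRect(np.argwhere(b)[:,::-1].astype(np.float32))
        print(name,a,ce.round(1),"z",zt.round(4),"med",np.nanmedian(Q,0).round(4),"rectpx",np.round(cv2.boxPoints(r),1).tolist())
if __name__=="__main__":
    Y=((22,150,120),(34,255,255)); O=((5,170,120),(14,255,255))
    rep("yellow T",T,mask(T,*Y,(285,185,315,235))); rep("yellow S",S,mask(S,*Y,(300,190,345,240)))
    rep("orange T",T,mask(T,*O,(385,170,410,210))); rep("orange S",S,mask(S,*O,(245,270,300,320)))
    B=((15,80,110),(30,255,255))
    rep("off T",T,mask(T,*B,(203,163,258,210)),4); rep("off S",S,mask(S,*B,(355,145,420,195)),4)
    h=cv2.cvtColor(T["pixels"],cv2.COLOR_RGB2HSV)
    print(h[170,225],h[200,250],h[187,190],h[150,230],h[212,305],h[200,300])
    P=pts(T)
    for uv in[(225,170),(250,200),(190,187),(245,175),(345,185),(300,230),(322,142)]:print(uv,P[uv[1],uv[0]].round(4))
    a=T["pixels"][140:245,170:310]; b=T["pixels"][140:245,310:450]
    cv2.imwrite("pics/t1.png",cv2.resize(np.hstack([a,b]),None,fx=2.85,fy=2.85*1.9,interpolation=cv2.INTER_CUBIC)[...,::-1]) if 0 else cv2.imwrite("pics/t1.png",cv2.resize(np.vstack([a,b]),None,fx=2.8,fy=2.8,interpolation=cv2.INTER_CUBIC)[...,::-1])
E
python3 m.py
```

```text
yellow T 107 [298.3 208.6] z [0.0597 0.0648 0.0687] med [ 0.5026 -0.0078  0.0648] rectpx [[293.1000061035156, 217.5], [298.20001220703125, 198.3000030517578], [303.6000061035156, 199.6999969482422], [298.5, 218.89999389648438]]
yellow S 249 [321.6 210.8] z [0.0309 0.0585 0.0675] med [ 0.5057 -0.0115  0.0585] rectpx [[307.79998779296875, 208.1999969482422], [315.70001220703125, 198.39999389648438], [335.79998779296875, 214.5], [327.8999938964844, 224.3000030517578]]
orange T 109 [399.  191.7] z [0.1218 0.1537 0.1719] med [ 0.5409 -0.3413  0.1537] rectpx [[395.0, 180.0], [400.0, 179.39999389648438], [403.0, 202.6999969482422], [398.1000061035156, 203.39999389648438]]
orange S 412 [268.1 293.2] z [0.118  0.1447 0.1697] med [ 0.5482 -0.3433  0.1447] rectpx [[248.5, 281.5], [255.5, 274.5], [287.5, 306.5], [280.5, 313.5]]
off T 13 [209. 163.] z [-0.0046 -0.0028  0.0009] med [ 0.6862  0.3132 -0.0028] rectpx [[215.0, 163.0], [215.0, 163.0], [203.0, 163.0], [203.0, 163.0]]
off T 7 [257. 166.] z [-0.0009  0.0025  0.0055] med [0.6719 0.1389 0.0025] rectpx [[257.0, 169.0], [257.0, 169.0], [257.0
[... 1413 characters left out ...]
.0, 168.0], [419.0, 194.0], [404.0, 194.0]]
off S 24 [386.5 173.5] z [0.0448 0.0479 0.0498] med [0.6115 0.219  0.0479] rectpx [[384.0, 172.0], [389.0, 172.0], [389.0, 175.0], [384.0, 175.0]]
off S 4 [355.8 193.8] z [-0.0005  0.0019  0.0041] med [0.5476 0.1354 0.0019] rectpx [[354.6000061035156, 193.8000030517578], [355.0, 193.0], [357.0, 194.0], [356.6000061035156, 194.8000030517578]]
[32 36 93] [32 35 94] [ 40  26 147] [ 20 124 205] [ 20 123 206] [ 27 193 255]
(225, 170) [0.6485 0.2483 0.0432]
(250, 200) [0.5404 0.1608 0.0372]
(190, 187) [0.5955 0.3777 0.0124]
(245, 175) [0.6284 0.1772 0.0473]
(345, 185) [ 0.5946 -0.1791  0.0068]
(300, 230) [nan nan nan]
(322, 142) [ 0.7395 -0.0965  0.0646]
```

View pics/t1.png

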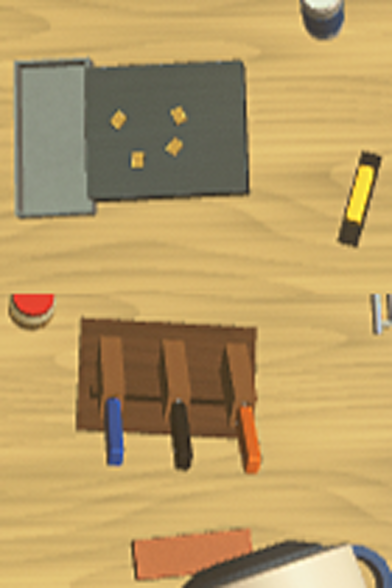

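The crop confirms it: yellow scraper with a black foot at top-image (299,210), and the orange handle is the rack's right-hand tool (399,190). The four offcuts lie on the plate and the tray is on its left.

```bash
cat > m2.py <<'E'
from m import *
import cell; print([n for n in dir(cell) if not n.startswith('_')], getattr(cell,'nose_length',None))
def big(c,lo,hi,box):
    m=mask(c,lo,hi,box); m=cv2.morphologyEx(m,cv2.MORPH_CLOSE,np.ones((5,5))); m=cv2.morphologyEx(m,cv2.MORPH_OPEN,np.ones((3,3)))
    return m
def rect(c,m,z):
    P=[]
    k=max(cv2.findContours(m,cv2.RETR_EXTERNAL,cv2.CHAIN_APPROX_NONE)[0],key=cv2.contourArea)[:,0]
    W=ray(c,k,z)[:,:2]; (ce,sz,a)=cv2.minAreaRect((W*1000).astype(np.float32))
    return np.round(ce,1),np.round(sz,1),round(a,2)
# plate top: points with depth near 0.04 and dark
P=pts(T); h=cv2.cvtColor(T["pixels"],cv2.COLOR_RGB2HSV)
m=big(T,(0,0,60),(180,75,115),(200,155,265,216)); print("plate",rect(T,m,.04))
m=big(S,(0,0,30),(180,75,110),(340,140,425,205)); print("plateS",rect(S,m,.04))
Y=((22,150,120),(34,255,255)); print("yel T",rect(T,mask(T,*Y,(285,185,315,235)),.065))
Ps=pts(S); m=mask(S,*Y,(300,190,345,240)); m[~(Ps[...,2]>.062)]=0; print("yel S top",rect(S,m,.065))
m=mask(T,(0,0,0),(180,255,95),(285,190,312,232)); m=cv2.bitwise_or(m,mask(T,*Y,(285,185,315,235))); print("scr all T",rect(T,m,.03))
# orange handle axis via depth PCA, both views
O=((5,170,120),(14,255,255))
for n,c,b in(("T",T,(385,170,410,210)),("S",S,(245,270,300,320))):
    m=cv2.erode(mask(c,*O,b),np.ones((2,2))); Q=pts(c)[m>0]; Q=Q[~np.isnan(Q).any(1)]
    d=np.linalg.svd(Q-Q.mean(0),full_matrices=False)[2][0]; d=d*np.sign(d[0])
    s=(Q-Q.mean(0))@d; print("handle",n,Q.mean(0).round(4),d.round(3),"yaw",np.degrees(np.arctan2(d[1],d[0])).round(2),"ext",np.percentile(s,[1,99]).round(3))
    k=m
# midline across views: ends of handle silhouette
m=big(T,(0,60,30),(14,200,140),(330,145,410,200)); print("rack",rect(T,m,.0)); 
for z,n,c,b in((.01,"T",T,(330,145,410,200)),):
    pass
# small items for collision awareness
for n,uv in(("can",(285,141)),("jar",(322,142)),("stone",(378,233)),("turq",(272,251)),("mug",(180,265))): print(n,P[uv[1],uv[0]].round(3))
E
python3 m2.py
```

```text
['IKError', 'camera', 'nose_length', 'read_state', 'sign_off'] 0.022
plate (array([594.1, 234.7]), array([174.7, 202.9]), 0.88)
plateS (array([604.7, 260. ]), array([196.3, 303.6]), 5.97)
yel T (array([503. ,  -8.7]), array([19.3, 69.4]), 74.17)
yel S top (array([506.7,  -7.1]), array([19.2, 68.8]), 73.67)
scr all T (array([501. ,  -7.4]), array([ 25.1, 116.8]), 73.83)
handle T [ 0.5385 -0.3432  0.1504] [ 0.727 -0.113 -0.677] yaw -8.82 ext [-0.041  0.078]
handle S [ 0.5501 -0.3431  0.145 ] [ 0.781 -0.059 -0.622] yaw -4.31 ext [-0.047  0.051]
rack (array([ 651.3, -270.9]), array([226.7, 147.6]), 85.69)
can [0.719 0.032 0.151]
jar [ 0.74  -0.097  0.065]
stone [ 0.417 -0.288  0.028]
turq [0.359 0.083 0.069]
mug [0.319 0.409 0.006]
```

```bash
cat > plan.py <<'E'
from h import *
from scipy.linalg import logm,expm
def down(a):
    a=np.radians(a); c,s=np.cos(a),np.sin(a); return np.array([[c,s,0],[s,-c,0],[0,0,-1.]])
def H(R,p):
    M=np.eye(4); M[:3,:3]=R; M[:3,3]=p; return M
def now():
    s=read_state(); return H(Ro.from_quat(s["orientation"]).as_matrix(),s["position"])
def plan(A,B,n):
    D=expm(np.real(logm(np.linalg.inv(A)@B))/n); D=np.real(D)
    print(n,"rows of",(D[:3,3]*1000).round(2).tolist(),Ro.from_matrix(D[:3,:3]).as_rotvec().round(4).tolist())
E
python3 - <<'E'
from plan import *
A=now(); M=H(down(22.7),[.36,-.25,.26]); plan(A,M,10)
B=H(down(-15.8),[.504,-.008,.16]); plan(M,B,10)
E
```

```text
10 rows of [23.58, -25.52, -2.44] [-0.0001, -0.0, -0.0]
10 rows of [16.92, -23.17, 10.0] [0.0, 0.0, 0.0672]
```

Call:
carry_out:
  rows: [0,23.6,-25.5,-2.4,0,0,0,0,23.6,-25.5,-2.4,0,0,0,0,23.6,-25.5,-2.4,0,0,0,0,23.6,-25.5,-2.4,0,0,0,0,23.6,-25.5,-2.4,0,0,0,0,23.6,-25.5,-2.4,0,0,0,0,23.6,-25.5,-2.4,0,0,0,0,23.6,-25.5,-2.4,0,0,0,0,23.6,-25.5,-2.4,0,0,0,0,23.6,-25.5,-2.4,0,0,0]

```text
t: 1.35
position: [0.3605, -0.2492, 0.2599]
orientation: [0.98, 0.197, -0.0, -0.0]
contact_force: [0.5, 0.3, 0.4]
opening: 1.003
grip_force: 0.0
```

Call:
carry_out:
  rows: [0,16.9,-23.2,10,0,0,0.067,0,16.9,-23.2,10,0,0,0.067,0,16.9,-23.2,10,0,0,0.067,0,16.9,-23.2,10,0,0,0.067,0,16.9,-23.2,10,0,0,0.067,0,16.9,-23.2,10,0,0,0.067,0,16.9,-23.2,10,0,0,0.067,0,16.9,-23.2,10,0,0,0.067,0,16.9,-23.2,10,0,0,0.067,0,16.9,-23.2,10,0,0,0.067]

```text
t: 2.6
position: [0.5045, -0.0072, 0.1594]
orientation: [0.99, -0.138, -0.0, 0.0]
contact_force: [0.1, 0.0, -0.0]
opening: 1.0
grip_force: 0.0
```

Call:
carry_out:
  rows: [0,0,0,0,0,0,0,0,0,0,0,0,0,0]

```text
t: 2.85
position: [0.5035, -0.0082, 0.1598]
orientation: [0.991, -0.136, -0.0, 0.0]
contact_force: [0.0, -0.7, 0.1]
opening: 1.001
grip_force: 0.0
```

```bash
python3 - <<'E'
from plan import *
import m
from m2 import rect,mask
c=camera("wrist"); save(c,"w1.png"); np.save("w1.npy",c,allow_pickle=True)
Y=((22,130,100),(34,255,255)); mm=mask(c,*Y,(0,0,640,400)); P=pts(c); 
Q=P[mm>0]; print(len(Q),np.nanpercentile(Q[:,2],[50,90,98]))
mm[~(P[...,2]>.058)]=0
print(rect(c,mm,.065)); print(now().round(4))
E
```

```text
['IKError', 'camera', 'nose_length', 'read_state', 'sign_off'] 0.022
plate (array([594.1, 234.7]), array([174.7, 202.9]), 0.88)
plateS (array([604.7, 260. ]), array([196.3, 303.6]), 5.97)
yel T (array([503. ,  -8.7]), array([19.3, 69.4]), 74.17)
yel S top (array([506.7,  -7.1]), array([19.2, 68.8]), 73.67)
scr all T (array([501. ,  -7.4]), array([ 25.1, 116.8]), 73.83)
handle T [ 0.5385 -0.3432  0.1504] [ 0.727 -0.113 -0.677] yaw -8.82 ext [-0.041  0.078]
handle S [ 0.5501 -0.3431  0.145 ] [ 0.781 -0.059 -0.622] yaw -4.31 ext [-0.047  0.051]
rack (array([ 651.3, -270.9]), array([226.7, 147.6]), 85.69)
can [0.719 0.032 0.151]
jar [ 0.74  -0.097  0.065]
stone [ 0.417 -0.288  0.028]
turq [0.359 0.083 0.069]
mug [0.319 0.409 0.006]
2570 [0.06605569 0.06719545 0.06795003]
(array([505. ,  -7.6]), array([18.6, 69.1]), 73.71)
[[ 9.628e-01 -2.703e-01 -4.000e-04  5.036e-01]
 [-2.703e-01 -9.628e-01 -1.000e-04 -8.400e-03]
 [-4.000e-04  2.000e-04 -1.000e+00  1.600e-01]
 [ 0.000e+00  0.000e+00  0.000e+00  1.000e+00]]
```

View pics/w1.png

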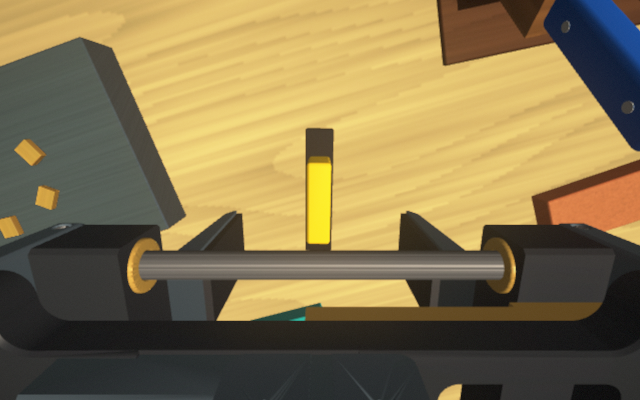

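The wrist view shows the yellow rib at (319,200), centred between the open fingers and aligned with them; its measured centre is (0.505, -0.008) with the top at 0.066. I'll descend 102 mm and close.

Call:
carry_out:
  rows: [0,0.5,0,25,0,0,0,0,0.5,0,30,0,0,0,0,0,0,25,0,0,0,0,0,0,15,0,0,0,0,0,0,7,0,0,0,0.3,0,0,0,0,0,0,1,0,0,0,0,0,0,1,0,0,0,0,0,0,1,0,0,0,0,0,0,1,0,0,0,0,0,0]

```text
t: 4.15
position: [0.5052, -0.0084, 0.0581]
orientation: [0.991, -0.137, 0.0, 0.0]
contact_force: [0.0, -0.3, -0.1]
opening: 0.482
grip_force: 0.0
```

```bash
python3 - <<'E'
from plan import *
from m import T,mask
# plate edges by straight-line fit in top view
h=cv2.cvtColor(T["pixels"],cv2.COLOR_RGB2HSV); P=pts(T)
m=mask(T,(0,0,60),(180,75,115),(196,155,268,216))
def fit(uv):
    W=ray(T,uv,.04)[:,:2]; vx,vy,x,y=cv2.fitLine((W).astype(np.float32),cv2.DIST_HUBER,0,.001,.001).ravel(); return (vx,vy),(x,y),np.degrees(np.arctan2(vy,vx))
up=[(u,np.argmax(m[:,u]>0)-.5) for u in range(210,254)]; lo=[(u,399-np.argmax(m[::-1,u]>0)+.5) for u in range(210,254)]
ri=[(639-np.argmax(m[v,::-1]>0)+.5,v) for v in range(168,205)]
for n,l in(("up",up),("lo",lo),("right",ri)): print(n,fit(l))
s=read_state(); print(s["position"],s["opening"],s["grip_force"],s["contact_force"])
E
```

```text
up ((np.float32(0.038541738), np.float32(-0.99925697)), (np.float32(0.676159), np.float32(0.22591819)), np.float32(-87.79117))
lo ((np.float32(0.03711404), np.float32(-0.99931103)), (np.float32(0.50742424), np.float32(0.22508752)), np.float32(-87.87303))
right ((np.float32(0.99985814), np.float32(0.016844602)), (np.float32(0.5931212), np.float32(0.1343741)), np.float32(0.96517015))
[ 0.50515218 -0.0083546   0.05806786] 0.48163258901593436 0.0 [ 0.00921279 -0.33663423 -0.13161859]
```

Call:
carry_out:
  rows: [1,0,0,0,0,0,0,1,0,0,0,0,0,0,1,0,0,0,0,0,0,1,0,0,0,0,0,0]

```text
t: 4.65
position: [0.5051, -0.0083, 0.0579]
orientation: [0.991, -0.137, -0.0, -0.0]
contact_force: [-0.2, -0.1, 0.2]
opening: 0.218
grip_force: 30.0
```

```bash
python3 - <<'E'
from plan import *
A=now(); print(A[:3,3],read_state()["opening"],read_state()["grip_force"])
A2=A.copy(); A2[2,3]=.14
B=H(down(2),[.5855,.164,.125]); plan(A2,B,5)
C=B.copy(); C[:3,3]=[.579,.342,.125]; plan(B,C,16)
E
```

```text
[ 0.50508178 -0.00830017  0.05790518] 0.21844090832733223 29.996936917304993
5 rows of [10.77, -36.62, 3.0] [-0.0, 0.0, -0.0618]
16 rows of [-0.02, -11.13, 0.0] [0.0, 0.0, -0.0]
```

Call:
carry_out:
  rows: [1,0,0,-12,0,0,0,1,0,0,-30,0,0,0,1,0,0,-30,0,0,0,1,0,0,-10,0,0,0,1,10.8,-36.6,3,0,0,-0.062,1,10.8,-36.6,3,0,0,-0.062,1,10.8,-36.6,3,0,0,-0.062,1,10.8,-36.6,3,0,0,-0.062,1,10.8,-36.6,3,0,0,-0.062,1,0,0,0,0,0,0]

```text
t: 5.9
position: [0.5857, 0.166, 0.124]
orientation: [1.0, 0.02, -0.0, -0.0]
contact_force: [-0.9, 0.3, -2.1]
opening: 0.216
grip_force: 30.0
```

Call:
carry_out:
  rows: [1,0,0,12,0,0,0,1,0,0,7,0,0,0,1,0,0,3,0,0,0,1,0,0,0,0,0,0]

```text
t: 6.4
position: [0.5854, 0.1634, 0.1027]
orientation: [1.0, 0.018, -0.0, 0.0]
contact_force: [0.5, -0.4, -2.1]
opening: 0.216
grip_force: 30.0
```

```bash
python3 - <<'E'
from h import *
c=camera("top"); save(c,"t2.png",(170,140,320,240),4)
c=camera("scene"); P=pts(c); 
s=read_state(); print(s["position"],s["contact_force"],s["opening"],Ro.from_quat(s["orientation"]).as_matrix()[:,0])
E
```

```text
[0.5856981  0.16366652 0.10312294] [ 0.08058129 -0.43954528 -2.36113329] 0.21582264007323704 [9.99370762e-01 3.54677585e-02 3.44591242e-04]
```

View pics/t2.png

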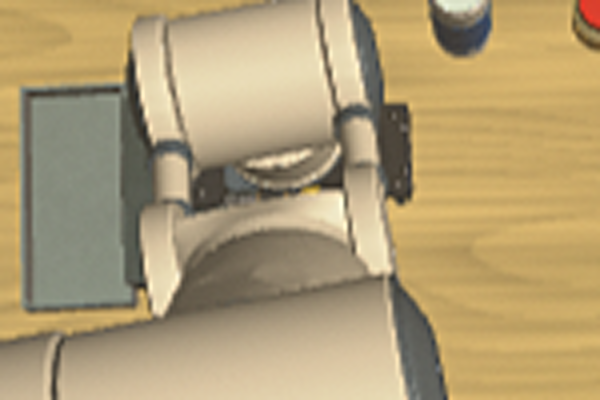

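The arm hides the plate in the top view: only the tray at (75,200) is clear, so I'll go by force and height. Lowering in small steps.

Call:
carry_out:
  rows: [1,0,0,1,0,0,0,1,0,0,1,0,0,0,1,0,0,0,0,0,0]

```text
t: 6.88
position: [0.5855, 0.1639, 0.1009]
orientation: [1.0, 0.018, -0.0, 0.0]
contact_force: [0.1, -0.0, -2.4]
opening: 0.217
grip_force: 30.0
```

Call:
carry_out:
  rows: [1,0,0,1,0,0,0,1,0,0,0,0,0,0]

```text
t: 7.12
position: [0.5855, 0.1639, 0.0998]
orientation: [1.0, 0.018, -0.0, -0.0]
contact_force: [-0.2, 0.2, -1.5]
opening: 0.217
grip_force: 30.0
```

Call:
carry_out:
  rows: [1,0,-6,0,0,0,0,1,0,-9,0,0,0,0,1,0,-9,0,0,0,0,1,0,-9,0,0,0,0,1,0,-9,0,0,0,0,1,0,-9,0,0,0,0,1,0,-9,0,0,0,0,1,0,-9,0,0,0,0,1,0,-9,0,0,0,0,1,0,-9,0,0,0,0]

```text
t: 8.38
position: [0.5824, 0.2514, 0.0999]
orientation: [1.0, 0.018, 0.0, -0.0]
contact_force: [-0.3, -0.2, -1.8]
opening: 0.221
grip_force: 30.0
```

Call:
carry_out:
  rows: [1,0,-9,0,0,0,0,1,0,-9,0,0,0,0,1,0,-9,0,0,0,0,1,0,-9,0,0,0,0,1,0,-9,0,0,0,0,1,0,-9,0,0,0,0,1,0,-9,0,0,0,0,1,0,-9,0,0,0,0,1,0,-9,0,0,0,0,1,0,-9,0,0,0,0]

```text
t: 9.62
position: [0.5792, 0.3414, 0.0999]
orientation: [1.0, 0.018, -0.0, -0.0]
contact_force: [-1.3, 0.9, -2.2]
opening: 0.216
grip_force: 30.0
```

Call:
carry_out:
  rows: [1,0,0,0,0,0,0,1,0,0,0,0,0,0]

```text
t: 9.88
position: [0.5792, 0.3406, 0.0999]
orientation: [1.0, 0.018, -0.0, 0.0]
contact_force: [-0.3, -0.6, -1.8]
opening: 0.22
grip_force: 30.0
```

```bash
python3 - <<'E'
from m import *
c=camera("scene"); save(c,"s3.png",(320,100,470,212),5)
B=((15,80,110),(30,255,255)); P=pts(c)
for b,a,ce in blobs(mask(c,*B,(345,125,440,200)),3): print(a,ce.round(1),np.nanmedian(P[b],0).round(3))
E
```

```text
1230 [355.4 152.6] [0.463 0.328 0.002]
2047 [422.5 162.2] [0.697 0.336 0.002]
```

View pics/s3.png

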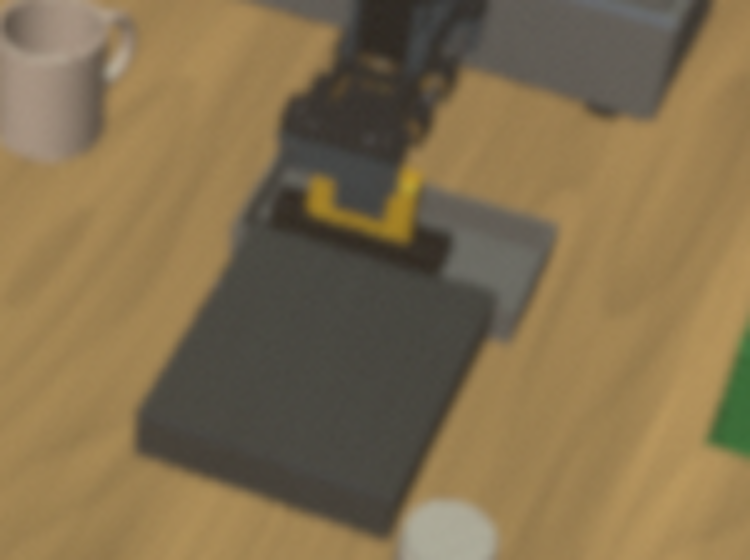

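The plate is bare at (320,370), and the scraper is at the tray edge (360,230). I'll lift, carry it back to its first spot, and check the tray on the way.

Call:
carry_out:
  rows: [1,0,0,-10,0,0,0,1,0,0,-20,0,0,0,1,0,0,-10,0,0,0,1,-8.6,20,0,0,0,0,1,-8.6,40,0,0,0,0,1,-8.6,40,0,0,0,0,1,-8.6,40,0,0,0,0,1,-8.6,40,0,0,0,0,1,-8.6,40,0,0,0,0,1,-8.6,40,0,0,0,0]

```text
t: 11.18
position: [0.5281, 0.0774, 0.1403]
orientation: [1.0, 0.018, 0.0, 0.0]
contact_force: [0.9, -1.2, -2.2]
opening: 0.218
grip_force: 30.0
```

Call:
carry_out:
  rows: [1,-8.6,40,0,0,0,0,1,-8.6,30,0,0,0,0,1,-8.6,16,0,0,0,0,1,0,0,0,0,0,0]

```text
t: 11.68
position: [0.5052, -0.0087, 0.1401]
orientation: [1.0, 0.017, -0.0, -0.0]
contact_force: [0.3, -0.4, -0.8]
opening: 0.214
grip_force: 30.0
```

```bash
python3 - <<'E'
from m import *
c=camera("top"); save(c,"t4.png",(165,140,325,260),4)
B=((15,90,110),(30,255,255)); P=pts(c)
for b,a,ce in blobs(mask(c,*B,(179,165,255,212)),3): print(a,ce.round(1),np.nanmedian(P[b],0).round(3))
E
```

```text
46 [196.6 186.9] [0.595 0.355 0.011]
38 [197.7 199.1] [0.551 0.349 0.01 ]
53 [239.5 210.7] [0.507 0.195 0.005]
```

View pics/t4.png

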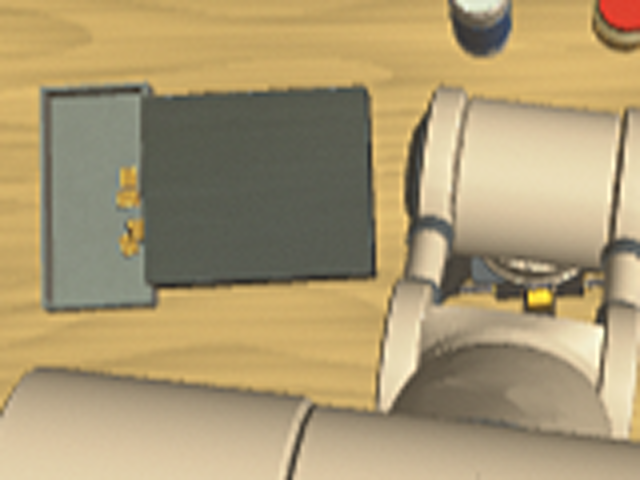

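The tray at (95,195) holds brass pieces at (127,187) and (132,237), two touching pairs, and the plate is bare. Checking that none leans high against the plate.

```bash
python3 - <<'E'
from m import *
def pl(Q):
    a=np.radians(2); d=Q[:,:2]-[.5915,.234]; return np.c_[d@[np.cos(a),np.sin(a)],d@[-np.sin(a),np.cos(a)],Q[:,2]]*1000
for k in range(1):
    c=camera("top"); P=pts(c)
    m=mask(c,(15,90,80),(30,255,255),(179,165,210,212))
    for b,a,ce in blobs(m,3):
        Q=pl(P[b]); o=Q[:,0].argsort(); print(a); 
        for v in np.unique(np.where(b)[0]): 
            us=np.where(b[v])[0]; q=pl(P[v,us]); print(v,us.min(),us.max(),"y",q[:,1].max().round(),q[:,1].min().round(),"z",q[:,2].round().astype(int))
E
```

```text
46
182 195 198 y 125.0 115.0 z [15 10 14 13]
183 195 198 y 125.0 115.0 z [16 14 12 12]
184 195 198 y 127.0 116.0 z [7 8 7 7]
185 195 198 y 126.0 114.0 z [10  4 10 14]
186 195 198 y 127.0 116.0 z [ 8  5 14  7]
187 196 198 y 123.0 117.0 z [7 9 2]
188 194 199 y 130.0 113.0 z [11 11  7  7  7  4]
189 194 199 y 131.0 113.0 z [ 5 10 15 17 16  8]
190 194 199 y 129.0 113.0 z [15  8  5 12  5  8]
191 195 199 y 126.0 113.0 z [14  8 13 10  8]
40
195 197 200 y 122.0 109.0 z [ 0 22 17  8]
196 197 200 y 117.0 108.0 z [21  9 17 13]
197 197 200 y 117.0 110.0 z [23 15 12  6]
198 197 200 y 119.0 110.0 z [15  6 11  4]
199 195 200 y 127.0 109.0 z [11  8 15 12 12 12]
200 195 199 y 124.0 113.0 z [23  8 12 16  8]
201 195 199 y 127.0 113.0 z [ 9  3 10  8 10]
202 195 199 y 128.0 113.0 z [ 7 12 12  8 11]
203 196 198 y 123.0 117.0 z [11  4  8]
```

All are inside the tray. Lowering the scraper to the bench: 82 mm.

Call:
carry_out:
  rows: [1,0,0,20,0,0,0,1,0,0,30,0,0,0,1,0,0,20,0,0,0,1,0,0,8,0,0,0,1,0,0,3.5,0,0,0,1,0,0,0,0,0,0]

```text
t: 12.52
position: [0.506, -0.0079, 0.0588]
orientation: [1.0, 0.018, 0.0, 0.0]
contact_force: [0.3, -0.3, -2.0]
opening: 0.22
grip_force: 30.0
```

Call:
carry_out:
  rows: [1,0,0,0.5,0,0,0,0.4,0,0,0,0,0,0,0.4,0,0,0,0,0,0,0.4,0,0,0,0,0,0]

```text
t: 13.02
position: [0.5057, -0.0082, 0.0581]
orientation: [1.0, 0.018, 0.0, 0.0]
contact_force: [0.1, 0.4, 0.5]
opening: 0.516
grip_force: 0.0
```

```bash
cat > k.py <<'E'
from m import *
# orange handle: vertical-plane midline from both views. Visible top face (z+) lies 13 mm above axis.
O=((5,170,120),(14,255,255))
b=mask(T,*O,(385,170,410,210)); uv=np.argwhere(b)[:,::-1]
k=max(cv2.findContours(b,0,1)[0],key=cv2.contourArea)
print("T px",cv2.minAreaRect(k))
# base/pockets yaw: all three handles similar; rack edge directions
g=cv2.cvtColor(T["pixels"],cv2.COLOR_RGB2HSV)
m=mask(T,(0,60,30),(14,200,140),(330,145,410,200)); m=cv2.morphologyEx(m,cv2.MORPH_OPEN,np.ones((3,3)))
up=[(u,np.argmax(m[:,u]>0)-.5) for u in range(345,398)]
le=[(np.argmax(m[v]>0)-.5,v) for v in range(153,185)]
for n,l in(("far edge",up),("left edge",le)):
    W=ray(T,l,.02)[:,:2]; f=cv2.fitLine(W.astype(np.float32),cv2.DIST_HUBER,0,.001,.001).ravel(); print(n,f,np.degrees(np.arctan2(f[1],f[0])))
E
python3 k.py
```

```text
T px ((399.0046081542969, 191.3689422607422), (23.582843780517578, 5.001114845275879), 82.56858825683594)
far edge [ 0.9996762  -0.02544392  0.89897716 -0.2841064 ] -1.4579864
left edge [ 0.00245245 -0.999997    0.65589595  0.04071748] -89.85948
```

Call:
carry_out:
  rows: [0,0,0,-20,0,0,0,0,0,0,-50,0,0,0,0,0,0,-60,0,0,0,0,0,0,-60,0,0,0,0,0,0,-30,0,0,0,0,0,0,0,0,0,0]

```text
t: 13.78
position: [0.5067, -0.0083, 0.2802]
orientation: [1.0, 0.018, 0.002, 0.0]
contact_force: [-0.1, -0.4, -1.3]
opening: 1.002
grip_force: 0.0
```

```bash
python3 - <<'E'
from plan import *
A=now(); print(A[:3,3]); plan(A,H(down(-4.3),[.51,-.343,.28]),9)
E
```

```text
[ 0.50665501 -0.00825058  0.28024679]
9 rows of [0.87, 37.2, 0.04] [0.0001, -0.0005, 0.0123]
```

Call:
carry_out:
  rows: [0,0.9,37.2,0,0,0,0.0123,0,0.9,37.2,0,0,0,0.0123,0,0.9,37.2,0,0,0,0.0123,0,0.9,37.2,0,0,0,0.0123,0,0.9,37.2,0,0,0,0.0123,0,0.9,37.2,0,0,0,0.0123,0,0.9,37.2,0,0,0,0.0123,0,0.9,37.2,0,0,0,0.0123,0,0.9,37.2,0,0,0,0.0123,0,0,0,0,0,0,0]

```text
t: 15.02
position: [0.5086, -0.3447, 0.2762]
orientation: [0.999, -0.039, -0.001, -0.0]
contact_force: [0.1, -0.1, 0.8]
opening: 1.001
grip_force: 0.0
```

```bash
cat > w.py <<'E'
from m import *
from plan import *
import sys
c=camera("wrist"); save(c,sys.argv[1]+".png"); P=pts(c)
m=cv2.erode(mask(c,(3,170,80),(14,255,255),(0,0,640,400)),np.ones((3,3)))
b,a,ce=max([x for x in blobs(m,50) if np.nanmedian(P[x[0]][:,2])>.08],key=lambda x:x[1])
Q=P[b]; Q=Q[~np.isnan(Q).any(1)]
# keep the top (spine) face: fit plane, robustly
for i in range(8):
    ce3=Q.mean(0); U,S_,V=np.linalg.svd(Q-ce3,full_matrices=False); n=V[2]; r=(Q-ce3)@n; Q=Q[abs(r)<max(.003,2*r.std())] if i<7 else Q
d=V[0]*np.sign(V[0][0]); n=n*np.sign(n[2]); s=(Q-ce3)@d; w=(Q-ce3)@V[1]
print(a,ce,"n",n.round(3),"d",d.round(3),"slope",np.degrees(np.arcsin(-d[2])).round(1),"yaw",np.degrees(np.arctan2(d[1],d[0])).round(2))
print("ext",np.percentile(s,[1,99]).round(4),"width",np.percentile(w,[1,99]).round(4),"face mid",(ce3+d*np.percentile(s,[1,99]).mean()).round(4))
mid=ce3+d*np.percentile(s,[1,99]).mean()
print("origin est",(mid-.013*n).round(4)); print(now()[:3].round(4).tolist())
E
python3 w.py w5
```

```text
1179 [310.89652248 154.14843087] n [0.638 0.01  0.77 ] d [ 0.769 -0.069 -0.636] slope 39.5 yaw -5.13
ext [-0.0462  0.0468] width [-0.006   0.0062] face mid [ 0.5525 -0.34    0.1465]
origin est [ 0.5442 -0.3401  0.1365]
[[0.9971, -0.0763, -0.0016, 0.5087], [-0.0763, -0.9971, 0.0014, -0.3433], [-0.0017, -0.0013, -1.0, 0.2764]]
```

View pics/w5.png

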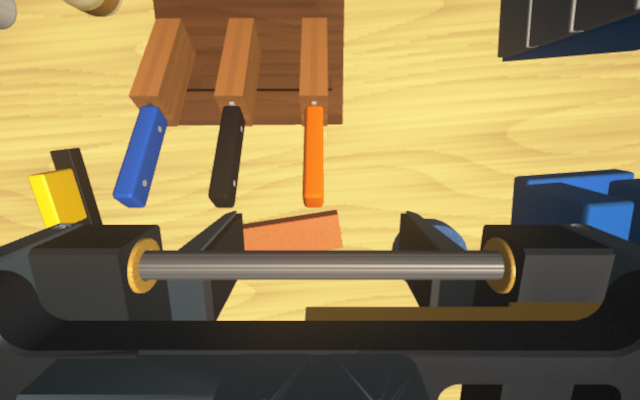

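The wrist view shows the orange handle at (314,155), separate from the black (227,157) and blue (141,157) ones; its origin measures about (0.544, -0.341, 0.137) with a slope of 39.5°. Next I'll move above it, descend and close.

Call:
carry_out:
  rows: [0.4,17,-2.5,0,0,0,0,0.4,18,-2.5,10,0,0,0,0.4,0,0,30,0,0,0,0.4,0,0,40,0,0,0,0.4,0,0,30,0,0,0,0.4,0,0,18,0,0,0,0.4,0,0,9,0,0,0,0.4,0,0,0,0,0,0]

```text
t: 16.08
position: [0.5449, -0.3403, 0.1409]
orientation: [0.999, -0.037, 0.0, -0.0]
contact_force: [0.3, 0.3, -0.1]
opening: 0.597
grip_force: 0.0
```

Call:
carry_out:
  rows: [1,0,0,0,0,0,0,1,0,0,0,0,0,0,1,0,0,0,0,0,0,1,0,0,0,0,0,0,1,0,0,0,0,0,0]

```text
t: 16.7
position: [0.5446, -0.3406, 0.1411]
orientation: [0.999, -0.037, 0.0, 0.0]
contact_force: [-1.2, 0.4, 3.6]
opening: 0.194
grip_force: 30.0
```

Call:
carry_out:
  rows: [1,-3.8,0,-3.2,0,0,0,1,-7.7,0,-6.4,0,0,0,1,-7.7,0,-6.4,0,0,0]

```text
t: 17.08
position: [0.5248, -0.339, 0.1575]
orientation: [0.999, -0.037, 0.0, 0.0]
contact_force: [2.1, 0.2, -1.1]
opening: 0.199
grip_force: 30.0
```

Call:
carry_out:
  rows: [1,-10,0,-8.3,0,0,0,1,-10,0,-8.3,0,0,0,1,-10,0,-8.3,0,0,0,1,-10,0,-8.3,0,0,0,1,-10,0,-8.3,0,0,0,1,-10,0,-8.3,0,0,0,1,-10,0,-8.3,0,0,0,1,-10,0,-8.3,0,0,0,1,-10,0,-8.3,0,0,0,1,-5,0,-20,0,0,0]

```text
t: 18.32
position: [0.4294, -0.3315, 0.2516]
orientation: [0.999, -0.038, -0.001, -0.001]
contact_force: [0.6, -0.4, -1.0]
opening: 0.196
grip_force: 30.0
```

Call:
carry_out:
  rows: [1,0,0,-30,0,0,0,1,0,0,-25,0,0,0,1,0,0,0,0,0,0]

```text
t: 18.7
position: [0.4309, -0.3324, 0.3084]
orientation: [0.999, -0.037, 0.001, 0.001]
contact_force: [-0.3, -1.0, -1.8]
opening: 0.195
grip_force: 30.0
```

```bash
python3 - <<'E'
from plan import *
from m import mask
c=camera("scene"); save(c,"s6.png",(200,180,400,340),4)
P=pts(c); m=cv2.erode(mask(c,(5,170,120),(14,255,255),(180,200,330,330)),np.ones((3,3))); Q=P[m>0]; Q=Q[~np.isnan(Q).any(1)]
d=np.linalg.svd(Q-Q.mean(0),full_matrices=False)[2][0]; d*=np.sign(d[0]); print(len(Q),Q.mean(0).round(3),d.round(3),np.degrees(np.arcsin(d[2])))
A=now(); print(A[:3,3],read_state()["opening"])
# lift/rotate targets: first clear to z .34 over the route, then level
a=20
def tilt(a,t):  # tool tilted outward by t deg, knife level when t=slope
    return down(a)@Ro.from_euler("y",-t,degrees=True).as_matrix()
print(tilt(0,40)[:,2],tilt(0,40)[:,0])
h=np.array([np.cos(np.radians(a)),np.sin(np.radians(a)),0])
M=H(tilt(8,20),[.43,-.06,.34]); E=H(tilt(a,40),np.r_[.591,.234,.195]-.11*h)
plan(A,M,10); plan(M,E,10); print(E[:3,3])
E
```

```text
136 [ 0.458 -0.336  0.296] [ 0.714 -0.15  -0.684] -43.13475764328499
[ 0.43051298 -0.33198816  0.30693369] 0.19539041595587955
[-0.64278761  0.         -0.76604444] [ 0.76604444  0.         -0.64278761]
10 rows of [-0.01, -27.2, -3.54] [-0.0037, -0.0348, -0.0213]
10 rows of [17.16, -23.82, 6.98] [-0.0105, -0.0348, -0.0182]
[0.48763381 0.19637778 0.195     ]
```

View pics/s6.png

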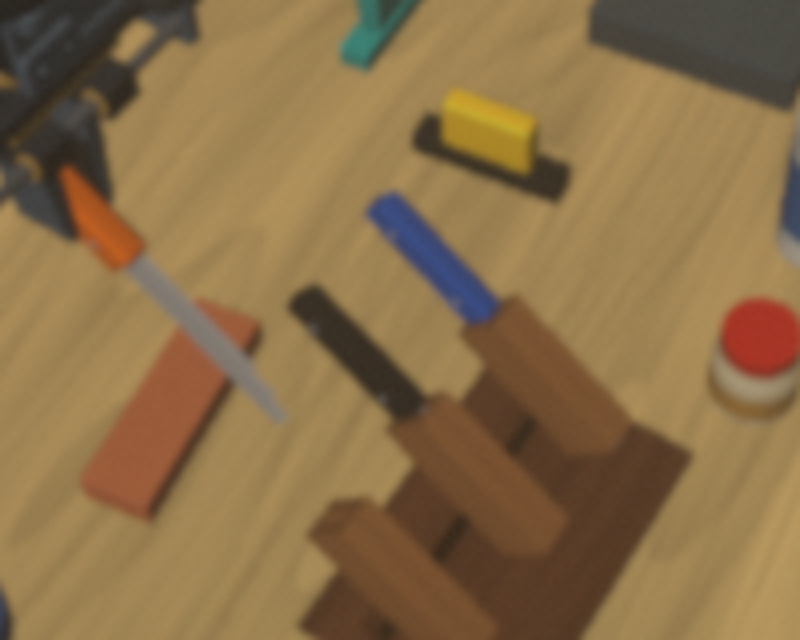

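The crop shows the orange knife out of its pocket at (100,220) with the tip at (280,415), the scraper standing at (490,150), and the black and blue tools still in the rack. My tilt sign was wrong, so I'll replan: rise first, then route.

```bash
python3 - <<'E'
from plan import *
def tilt(a,t): return down(a)@Ro.from_euler("y",t,degrees=True).as_matrix()
print(tilt(0,40)[:,2])
A=now(); U=H(tilt(-4.3,20),[.43,-.33,.36]); plan(A,U,4)
M=H(tilt(8,35),[.44,-.06,.33]); plan(U,M,7)
h=np.array([np.cos(np.radians(20)),np.sin(np.radians(20)),0])
E=H(tilt(20,40),np.r_[.591,.234,.195]-.11*h); plan(M,E,7)
E
```

```text
[ 0.64278761  0.         -0.76604444]
4 rows of [1.58, -0.48, -13.24] [0.0002, 0.0871, 0.0001]
7 rows of [-0.12, -38.57, 4.94] [0.0142, 0.0373, -0.0273]
7 rows of [0.27, -34.12, 24.47] [0.0182, 0.0124, -0.0237]
```

Call:
carry_out:
  rows: [1,1.6,-0.5,-13.2,0,0.087,0,1,1.6,-0.5,-13.2,0,0.087,0,1,1.6,-0.5,-13.2,0,0.087,0,1,1.6,-0.5,-13.2,0,0.087,0,1,0,0,0,0,0,0]

```text
t: 19.38
position: [0.429, -0.3297, 0.359]
orientation: [0.984, -0.038, 0.173, 0.006]
contact_force: [-0.1, -0.7, -2.2]
opening: 0.196
grip_force: 30.0
```

Call:
carry_out:
  rows: [1,0,-38.6,5,0.014,0.037,-0.027,1,0,-38.6,5,0.014,0.037,-0.027,1,0,-38.6,5,0.014,0.037,-0.027,1,0,-38.6,5,0.014,0.037,-0.027,1,0,-38.6,5,0.014,0.037,-0.027,1,0,-38.6,5,0.014,0.037,-0.027,1,0,-38.6,5,0.014,0.037,-0.027,1,0,0,0,0,0,0]

```text
t: 20.38
position: [0.44, -0.0571, 0.3276]
orientation: [0.952, 0.067, 0.297, -0.022]
contact_force: [0.2, -1.0, -0.9]
opening: 0.196
grip_force: 30.0
```

```bash
cat > kn.py <<'E'
from plan import *
from m import mask
def tilt(a,t): return down(a)@Ro.from_euler("y",t,degrees=True).as_matrix()
import sys
A=now(); print(A[:3].round(4).tolist(),read_state()["joint_pos"].round(2))
h=np.array([np.cos(np.radians(20)),np.sin(np.radians(20)),0])
E=H(tilt(20,40),np.r_[.591,.234,.195]-.11*h); plan(A,E,int(sys.argv[1]))
E
python3 kn.py 7
```

```text
[[0.8149, 0.1406, 0.5623, 0.44], [0.1144, -0.9901, 0.0817, -0.0571], [0.5682, -0.0023, -0.8229, 0.3276]] [-0.54 -0.09  2.04  0.54  0.78  0.58]
7 rows of [0.48, -33.67, 24.19] [0.0178, 0.0133, -0.0238]
```

Call:
carry_out:
  rows: [1,0.5,-33.7,24.2,0.018,0.013,-0.024,1,0.5,-33.7,24.2,0.018,0.013,-0.024,1,0.5,-33.7,24.2,0.018,0.013,-0.024,1,0.5,-33.7,24.2,0.018,0.013,-0.024,1,0.5,-33.7,24.2,0.018,0.013,-0.024,1,0.5,-33.7,24.2,0.018,0.013,-0.024,1,0.5,-33.7,24.2,0.018,0.013,-0.024,1,0,0,0,0,0,0,1,0,0,0,0,0,0]

```text
t: 21.5
position: [0.4893, 0.1633, 0.216]
orientation: [0.927, 0.152, 0.337, -0.06]
contact_force: [-0.9, -0.7, -1.3]
opening: 0.191
grip_force: 30.0
```

```bash
python3 kn.py 2; python3 - <<'E'
from m import *
c=camera("scene"); w=camera("wrist")
a=cv2.resize(c["pixels"][100:300,220:460],None,fx=1.6667,fy=1.6667)
b=cv2.resize(w["pixels"],(400,250)); b=np.vstack([b,np.zeros((a.shape[0]-250,400,3),np.uint8)])
cv2.imwrite("pics/f7.png",np.hstack([a,b])[...,::-1])
P=pts(c); h=cv2.cvtColor(c["pixels"],cv2.COLOR_RGB2HSV)
Z=(P[...,2]>.15)&(P[...,2]<.27)&(P[...,0]>.52)&(P[...,0]<.70)&(P[...,1]>.15)&(P[...,1]<.32)
Q=P[Z]; d=np.linalg.svd(Q-Q.mean(0),full_matrices=False)[2][0]; d*=np.sign(d[0]); print(len(Q),Q.mean(0).round(3),d.round(3),np.degrees(np.arcsin(d[2])))
s=(Q-Q.mean(0))@d; print(np.percentile(s,[1,99]))
E
```

```text
[[0.7258, 0.3227, 0.6075, 0.4893], [0.2419, -0.9465, 0.2137, 0.1633], [0.6439, -0.0081, -0.765, 0.216]] [ 0.11  0.23  2.2   1.43  0.15 -0.01]
2 rows of [-3.28, -15.81, 11.1] [0.0035, -0.0008, -0.0105]
398 [0.581 0.193 0.215] [ 0.935  0.353 -0.046] -2.6359568407646923
[-0.06465591  0.07822861]
```

View pics/f7.png

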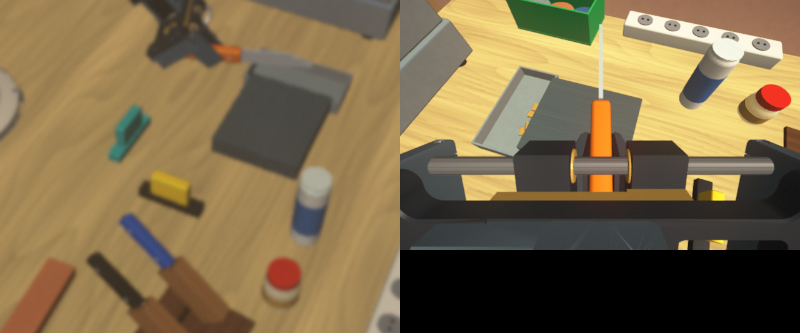

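The left half shows the knife level with its blade over the plate at (285,60), and the scraper upright at (172,190). The right half shows the offcuts in the tray at (530,115) and the blade over the plate. Measured mid-blade is about (0.592, 0.198), 0.21 m up, 2.6° from level, all within limits. I'll let it settle and hand in.

Call:
carry_out:
  rows: [1,0,0,0,0,0,0,1,0,0,0,0,0,0,1,0,0,0,0,0,0,1,0,0,0,0,0,0]

```text
t: 22.1
position: [0.489, 0.1636, 0.2163]
orientation: [0.927, 0.152, 0.338, -0.06]
contact_force: [-0.6, 0.2, -0.7]
opening: 0.195
grip_force: 30.0
```

```bash
python3 - <<'E'
from cell import *
s=read_state(); print(s["position"],abs(s["qd"]).max(),s["grip_force"])
if abs(s["qd"]).max()<.03: print(sign_off())
E
```

```text
[0.48904332 0.16362012 0.21627102] 0.0021747735806561287 29.998411238193512
the job is handed in; nothing more can be done
None
```

I handed the job in at about 22 s, and no verdict came back: the four offcuts are in the tray, the scraper stands released on the bench, and the knife is held still, 2.6° from level, with mid-blade about 17 cm above the plate (asked: about 15 cm, accepted: 9 to 22 cm).

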